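# Tip the book down behind the medicine case and open the case

### The job

A thick book standing on end just behind the medicine case is in the way of its lid. First push the book over backwards, away from the case, so that it lies flat on its cover behind the case (tip it by pushing, do not lift it); then swing the latch lever off the lid, and then open the lid right back, past upright, until it rests open against its stop. Leave the other things where they are.

Things in the scene. Friction and masses are not known exactly. Their poses are not given: they have to be found in the camera images.
- case: Grey plastic medicine case, fixed to the surface, 130 mm (x) by 220 mm (y), walls 70 mm high; with the closed lid its top is at 78 mm. Origin: centre of its underside. Its own -x side is the front (towards the robot, with latch and lid tab), +x points to the back (hinge side, book behind it), z up. The lid's hinge line is its rear top edge (x = +65, z = 70 mm) and the latch's pivot is in front of it at x = -87, y = +60 mm.
- lid (a joint): Lid angle (rad): 0 shut, grows as the front edge rises, stop at 2.2 (leaning 36 degrees back past upright). The lid weighs about 200 g, its hinge has hardly any friction: it falls shut before upright and falls open to its stop past upright. While the latch bar is over it, it cannot rise.
- lid_hinge (a point): Point on the hinge line of the lid, middle of the case's rear top edge, 70 mm above the surface. The hinge line runs along the case's y axis.
- lid_tab (a point): Grip point of the lid's tab, a tongue 14 mm wide (along the case's y), 10 mm thick, that sticks out 40 mm forwards from the lid's front edge, in line with the lid, 25 mm to the case's -y side of the middle. The point lies inside the tongue, 28 mm in front of the lid's edge, 158 mm from the hinge line and 75 mm above the surface when shut. It moves with the lid. Pinched from the sides, the tongue can turn between the fingers.
- latch (a joint): Angle (rad) of the steel latch lever about its upright pivot in front of the case: near 0 (0 to 0.3 at the start) the bar points backwards (case +x) over the lid; it grows as the bar swings to the case's +y side (counter-clockwise from above), stop at 1.75. From 1.3 on it is clear of the lid. It stays where it is left, with light friction (under 1 N at the peg).
- latch_peg (a point): Top centre of the upright peg on the latch bar, 47 mm from the pivot. The peg is 10 mm in diameter and stands from the bar's top, 91 mm above the surface, to 124 mm. The bar is 12 mm wide, 55 mm long from the pivot, 81 to 91 mm above the surface.
- latch_pivot (a point): The pivot axis of the latch lever, at the mid-height of the bar (86 mm above the surface).
- book: Thick grey hardback standing on end behind the case: 40 mm thick (its own x), 145 mm wide (y), 210 mm tall (z), about 0.5 kg, balance point at half its height. Origin: centre of its lower end as it stands; its +x faces away from the case. Between it and the case there are 15 to 40 mm.
- book_mid (a point): Centre of the book's volume: 105 mm above the surface when standing, 20 mm when lying flat on its cover.
- vase: Empty blue glass vase, 175 mm tall, 68 mm across, standing to one side of the case and book, to be left alone. Origin: centre of its underside.
- mug: Tin mug, 85 mm tall, 80 mm across, standing to the other side of the case and book, to be left alone. Origin: centre of its underside.
- alarm: White plastic alarm box with snooze lever, 60 x 120 x 84 mm, to be left alone. Origin: centre of its underside.
- soap_dish: Lidded plastic soap dish, 80 x 115 x 52 mm, to be left alone. Origin: centre of its underside.
- comb: Wooden comb lying flat, 170 x 36 x 6 mm, to be left alone. Origin: near its middle, on the underside.
- torch: Black pocket torch lying down, 135 mm long, 38 mm across, to be left alone. Origin: under its middle.
Things that resemble listed ones, but are neither listed nor needed, are in the scene too. What is shaped like the book but blue is not meant.

How it is judged:
By the outcome, as a careful person would: the job done as asked, in the order asked, and still so for the second after the job is handed in, with the robot touching nothing.
It also fails if it takes over 56 s, if anything falls off the work surface, if the arm or the gripper's body presses on something with over 40 N, if the wrist force passes 120 N, or if a joint passes its speed limit or range.

### The arm

A 7-joint arm with a two-finger parallel gripper is mounted at the origin on the work surface. World frame = base frame: x ahead of the robot, y to its left, z up, the work surface at z = 0. Lengths are in m, angles in rad, forces in N, time in s.
With the tool pointing down it reaches from about 0.425 to 0.8 m from the base axis. Payload 8.3 kg.
Tool frame: the origin (TCP) lies on the centre line of the jaws, within the pads' length; the fingertips stand nose_length ahead of it and the grasp point (between the pads) lies 11 mm behind it (nose_length is the distance from the TCP to the fingertips, in m); z points along the fingers, y is the direction in which the jaws open and shut (so a half turn about z gives the same grasp; the last joint's range is limited). The gripper opens to 85 mm and grips with 20 to 120 N. Pads are 22 mm wide; open, the fingers measure 114 mm over their backs; the gripper's body (76 mm by 85 mm) begins 54 mm behind the grasp point. The pads swing forward as they close: fully open they stand 13 mm farther back than shut.
Start: joints at [1.188, 0.383, 0.016, 1.37, -0.006, 1.388, -0.046], TCP at [0.197, -0.593, 0.239] pointing down, gripper open.
Joint ranges: [-2.95, 2.95], [-0.25, 2.06], [-1.52, 1.56], [0.18, 2.33], [-1.44, 4.58], [0.02, 2.06], [-3.01, 3.01]. Speed limits (rad/s): [2.39, 2.39, 3.01, 3.01, 3.14, 3.14, 3.14].

### API

Orientations are given as a rotation vector (axis times angle).
In Python, from plant import * gives the robot as it stands.
- The arm moves only by the tool move_arm, never from a script. Its argument "series" is a list of rows, each a list of 5 numbers: the shift along the tool's x, y, z in m, then the turn about the tool's z in degrees, then the gripper's target within -1 to 1 (shut at 1, half-way at 0, fully open at -1). A call has exactly 8 rows; each row shifts and turns the commanded pose from where the row before left it, along the tool's axes as they then stand; what a row does not reach is not made up. A row lasts 1/8 s, in which the tool goes at most 62.5 mm and 10.7 degrees, less where a joint would pass 70% of its speed; a pose out of reach is approached as far as the arm can. A call with a gripper value outside its range is refused whole. The fingers move at their own pace and stop on an object; "newtons" is the grip in N (left out, the last holds). Time passes only in rows, so rows that do not move let the fingers close, or fill a call up. It gives the time, the measured TCP pose, the force and the opening at its end, in the units of the state.
- get_obs(): the state, without advancing time (a new reading comes with each control period).
- camera(name): name is "scene" or "top" or "wrist"; returns (picture, depth): 420x560x3 uint8, red, green, blue; 420x560 float32, m along the optical axis (not along the pixel's ray), 0 where there is no reading.
- get_calibration(name): a dict with "intrinsics" (3x3 intrinsics, pixels), "extrinsics" (4x4, takes a point from camera to world coordinates); the wrist camera has in their place "T_tool_cam" (4x4, takes a point from camera to tool coordinates, whose origin is the TCP and whose axes are the flange's). Camera axes: x right, y down, z forward; pixel columns grow to the right and rows downward; lengths in m; the calibration is good to about 2 mm. A picture is of the moment at which its call begins: read the wrist's pose just before it. get_calibration takes no time and is no camera call.
- job_done(): hands the job in, once; it reports no verdict.
Trained networks look in the newest picture that a camera, given by its name, has taken for a name from the list of things; names that differ only in an ending like _2 or _b are one class to them, and where a whole thing is asked for, a point or a joint stands for the part that bears it (a point fixed in the world has none). Each returns a list of dicts, best first, with "conf" (0 to 1); they miss things now and then, are a little off and sometimes report something else, mostly with a low value. They report only what shows in the picture. A call takes as long as a camera call. They do not tell look-alikes from the thing itself.
- outline_of(camera, target): "pixels" (420x560 bool, what is visible of it) and "xy" ([column, row] in pixels, amid what is visible of it).
The state is a dict: "time": time; "joints": joint angles; "qd": joint speeds; "tau": joint torques, N m; "tool_pos": TCP position; "tool_rot": TCP orientation; "ft_force": force on the tool from outside, world axes, zero at the start; "wrist_torque": the same for the moment, N m; "opening": finger opening in m.
Only numpy, scipy, OpenCV 4.12 (cv2) and the standard library are available. Lean on these libraries where they do the work, as an engineer would, in place of code of your own. Each camera call takes 0.05 s, during which the arm holds its last target.

## Working session

There is one attempt and no reset: what is moved stays moved. The work goes in short steps, Python scripts to look and compute and a tool call to move; the robot and the scene stay as the last step left them, time stands still between calls to the robot, and variables do not carry over. Pictures are saved under pics/ and viewed, and the job is handed in when it is done.

Besides the shell and the picture viewer there is one more tool, called after "Request:" by a JSON object that holds its "op" and its "data". move_arm: Moves the arm, as the interface text tells. Its arguments: {"type":"object","properties":{"series":{"type":"array","items":{"type":"array","items":{"type":"number"}}},"newtons":{"type":"number"}},"required":["series"]}

```bash
ls; mkdir -p pics; python3 - <<'E'
from plant import *
import cv2, numpy as np
o=get_obs(); print({k:np.round(v,3) for k,v in o.items()})
for n in ["scene","top"]:
    p,d=camera(n); cv2.imwrite(f"pics/{n}0.png",p[:,:,::-1]); np.save(f"pics/{n}0.npy",d)
    c=get_calibration(n); print(n,np.round(c["intrinsics"],1).tolist(),np.round(c["extrinsics"],3).tolist())
print({k:np.round(v,3).tolist() if not isinstance(v,(str,float)) else v for k,v in get_calibration("wrist").items()})
import plant; print([x for x in dir(plant) if x[0]!='_'])
E
```

```text
pics
{'time': np.float64(0.0), 'joints': array([ 1.188,  0.384,  0.016,  1.371, -0.006,  1.388, -0.046]), 'qd': array([ 0.001,  0.001, -0.001, -0.   ,  0.   ,  0.002, -0.   ]), 'tau': array([-1.0000e-03, -6.2761e+01,  8.4400e-01, -3.7183e+01,  1.7000e-02,
        1.4000e-02, -0.0000e+00]), 'tool_pos': array([ 0.196, -0.593,  0.238]), 'tool_rot': array([-3.1e+00, -5.0e-01,  1.0e-03]), 'ft_force': array([-0.17 ,  0.158, -0.121]), 'wrist_torque': array([-0.021,  0.024, -0.028]), 'opening': np.float64(0.085)}
scene [[481.5, 0.0, 279.0], [0.0, 481.5, 205.1], [0.0, 0.0, 1.0]] [[-0.171, 0.78, -0.602, 1.407], [0.985, 0.143, -0.094, 0.147], [0.013, -0.609, -0.793, 1.25], [0.0, 0.0, 0.0, 1.0]]
top [[440.1, 0.0, 284.7], [0.0, 440.1, 213.5], [0.0, 0.0, 1.0]] [[0.026, -0.986, 0.164, 0.347], [-0.999, -0.03, -0.02, 0.021], [0.025, -0.163, -0.986, 1.4], [0.0, 0.0, 0.0, 1.0]]
{'intrinsics': [[371.447, 0.0, 274.252], [0.0, 371.447, 210.211], [0.0, 0.0, 1.0]], 'T_tool_cam': [[0.0, -0.949, -0.316, 0.082], [1.0, 0.0, 0.0, -0.001], [0.0, -0.316, 0.949, -0.135], [0.0, 0.0, 0.0, 1.0]]}
['IKError', 'camera', 'get_calibration', 'get_obs', 'job_done', 'nose_length', 'outline_of']
```

View pics/scene0.png

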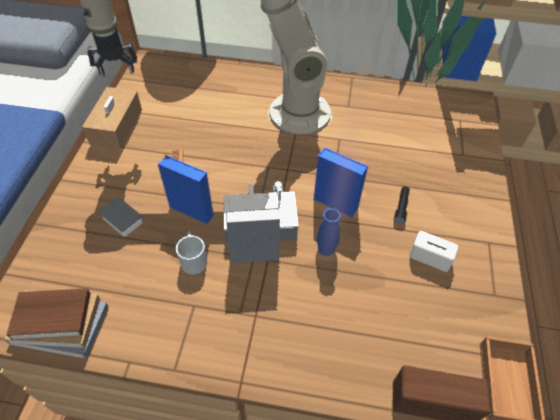

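View pics/top0.png

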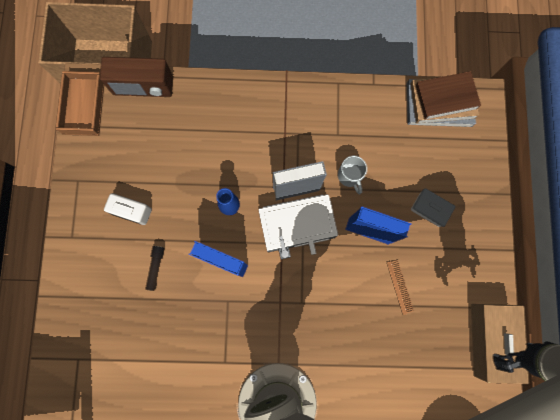

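The top view shows the grey book at (300,180) behind the case at (298,223), with the latch at (284,243) and the tab at (311,246). The vase is at (228,202) and the mug at (353,170). The blue books at (218,258) and (378,225) are look-alikes.

```bash
cat > h.py <<'E'
from plant import *
import cv2, numpy as np
def cloud(n,d):
    c=get_calibration(n);K=c["intrinsics"];E=np.array(c["extrinsics"])
    v,u=np.indices(d.shape);z=d
    P=np.stack([(u-K[0][2])/K[0][0]*z,(v-K[1][2])/K[1][1]*z,z],-1)
    return P@E[:3,:3].T+E[:3,3]
E
python3 - <<'E'
from h import *
print(nose_length)
for n in ["top","scene"]:
    d=np.load(f"pics/{n}0.npy"); P=cloud(n,d)
    for t in ["case","lid","latch","book","vase","mug","lid_tab","latch_peg"]:
        for r in outline_of(n,t)[:3]:
            if r["conf"]<.3: continue
            m=r["pixels"]&(d>0); q=P[m]
            if len(q)<5: print(n,t,len(q));continue
            zt=np.percentile(q[:,2],97); top=q[q[:,2]>zt-.012]
            rect=cv2.minAreaRect((top[:,:2]*1000).astype(np.float32))
            print(n,t,round(r["conf"],2),np.round(r["xy"]),len(q),"med",np.round(np.median(q,0),3),"ztop",round(zt,3),"rect",np.round(rect[0]),np.round(rect[1]),round(rect[2],1))
i=cv2.imread("pics/top0.png")[140:290,180:430]; cv2.imwrite("pics/crop0.png",cv2.resize(i,None,fx=3.2,fy=3.2,interpolation=cv2.INTER_CUBIC))
print(get_obs()["time"])
E
```

```text
0.008
top case 0.86 [295. 225.] 3335 med [ 0.537 -0.044  0.079] ztop 0.087 rect [526. -50.] [168. 218.] 14.2
top lid 0.85 [297. 219.] 3085 med [ 0.542 -0.048  0.079] ztop 0.084 rect [526. -50.] [171. 220.] 13.6
top lid 0.75 [297. 229.] 3471 med [ 0.537 -0.044  0.079] ztop 0.087 rect [525. -50.] [171. 219.] 13.7
top book 0.96 [300. 181.] 1359 med [ 0.65  -0.04   0.202] ztop 0.211 rect [660. -41.] [ 42. 142.] 14.3
top book 0.84 [375. 222.] 1529 med [ 0.524 -0.269  0.201] ztop 0.211 rect [ 532. -275.] [143.  42.] 71.8
top book 0.62 [217. 259.] 857 med [0.416 0.173 0.206] ztop 0.212 rect [418. 178.] [143.  40.] 68.4
top vase 0.75 [228. 204.] 442 med [0.588 0.168 0.119] ztop 0.175 rect [595. 169.] [44. 44.] 57.2
top mug 0.75 [352. 173.] 749 med [ 0.719 -0.223  0.028] ztop 0.086 rect [ 709. -213.] [78. 91.] 73.2
top lid_tab 0.95 [295. 224.] 3078 med [ 0.543 -0.048  0.079] ztop 0.084 rect [526. -49.] [171. 219.] 13.3
top latch_peg 0.65 [301. 180.] 1481 med [ 0.65  -0.043  0.2  ] ztop 0.211 rect [660. -41.] [ 42. 143.] 14.3
top latch_peg 0.51 [281. 247.] 79 med [ 0.463 -0.003  0.091] ztop 0.
[... 690 characters left out ...]
med [ 0.549 -0.269  0.136] ztop 0.21 rect [ 534. -278.] [147.  46.] 71.4
scene book 0.78 [338. 181.] 2658 med [0.436 0.178 0.133] ztop 0.209 rect [422. 178.] [145.  48.] 69.2
scene book 0.69 [256. 234.] 2698 med [ 0.678 -0.039  0.146] ztop 0.21 rect [665. -42.] [ 47. 143.] 13.7
scene vase 0.94 [328. 233.] 849 med [0.618 0.167 0.114] ztop 0.175 rect [600. 168.] [44. 45.] 72.2
scene mug 0.59 [194. 254.] 935 med [ 0.712 -0.221  0.046] ztop 0.085 rect [ 718. -217.] [82. 83.] 67.1
scene lid_tab 0.6 [272. 203.] 1392 med [ 0.522 -0.024  0.079] ztop 0.084 rect [520. -34.] [243. 162.] 69.4
scene latch_peg 0.51 [254. 234.] 2612 med [ 0.678 -0.039  0.146] ztop 0.21 rect [664. -42.] [ 47. 141.] 16.0
0.9
```

View pics/crop0.png

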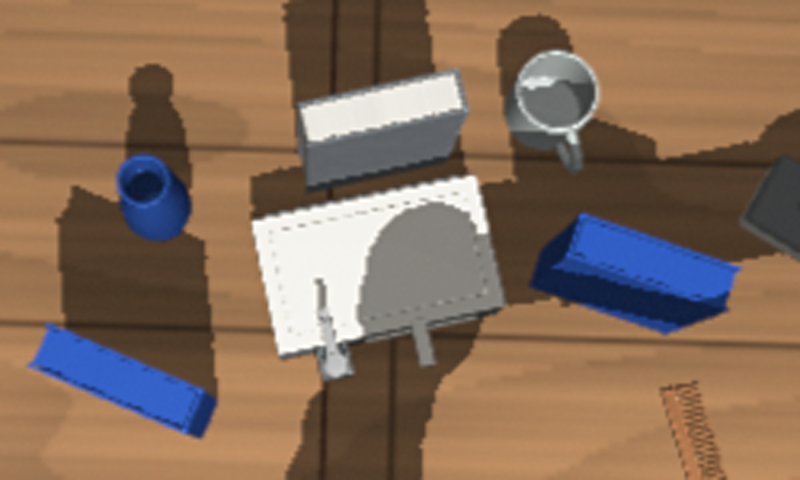

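```bash
cat >> h.py <<'E'
E
python3 - <<'E'
from h import *
for n in ["top","scene"]:
    d=np.load(f"pics/{n}0.npy"); P=cloud(n,d).reshape(-1,3);P=P[d.ravel()>0]
    q=P[(abs(P[:,2]-.079)<.005)&(P[:,0]>.42)&(P[:,0]<.63)&(abs(P[:,1]+.05)<.17)]
    # lid body: exclude the tab using morphological opening on 2mm grid
    for nm,(lo,hi,xr,yr) in {"lid":(.074,.083,(.42,.64),(-.2,.09)),"book":(.2,.216,(.6,.75),(-.16,.07)),"tab":(.07,.085,(.40,.5),(-.12,-.02)),"peg":(.1,.13,(.42,.53),(-.05,.06)),"bar":(.085,.1,(.42,.53),(-.05,.06))}.items():
        q=P[(P[:,2]>lo)&(P[:,2]<hi)&(P[:,0]>xr[0])&(P[:,0]<xr[1])&(P[:,1]>yr[0])&(P[:,1]<yr[1])]
        a=.2391;c=np.array([.5454,-.0453]);R=np.array([[np.cos(a),np.sin(a)],[-np.sin(a),np.cos(a)]])
        w=(q[:,:2]-c)@R.T
        if len(w)<4: continue
        print(n,nm,len(w),"case-frame pct1/50/99",np.round(np.percentile(w,[1,50,99],axis=0)*1000,0).tolist(),"rect",[np.round(v) for v in cv2.minAreaRect((w*1000).astype(np.float32))])
        if nm=="tab":
            t=w[w[:,0]<-.072];print("  tab",np.round(np.percentile(t,[2,50,98],axis=0)*1000))
    s=cloud(n,d)
    for px in [(300,75),(300,100),(420,90)] if n=="top" else []: print(px,np.round(s[px[1],px[0]],3))
E
```

```text
top lid 2705 case-frame pct1/50/99 [[-94.0, -108.0], [-5.0, -3.0], [63.0, 108.0]] rect [array([-2.,  0.]), array([220., 212.]), np.float64(90.0)]
top book 746 case-frame pct1/50/99 [[92.0, -94.0], [112.0, -24.0], [133.0, 46.0]] rect [array([113., -23.]), array([ 42., 143.]), np.float64(1.0)]
top tab 268 case-frame pct1/50/99 [[-106.0, -56.0], [-62.0, -8.0], [-43.0, 46.0]] rect [array([-80.,  -6.]), array([97., 61.]), np.float64(78.0)]
  tab [[-107.  -31.]
 [ -92.  -24.]
 [ -74.   47.]]
top peg 11 case-frame pct1/50/99 [[-48.0, 57.0], [-43.0, 61.0], [-39.0, 64.0]] rect [array([-44.,  61.]), array([6., 8.]), np.float64(78.0)]
top bar 105 case-frame pct1/50/99 [[-100.0, 31.0], [-71.0, 61.0], [-8.0, 94.0]] rect [array([-52.,  65.]), array([72., 94.]), np.float64(78.0)]
(300, 75) [ 1.06  -0.047 -0.002]
(300, 100) [ 0.969 -0.049 -0.   ]
(420, 90) [ 0.976 -0.427  0.092]
scene lid 1307 case-frame pct1/50/99 [[-91.0, -110.0], [-24.0, 24.0], [66.0, 106.0]] rect [array([-18.,  -1.]), array([221., 172.]), np.float64(88.0)]
scene book 751 case-frame pct1/50/99 [[94.0, -97.0], [116.0, -27.0], [137.0, 45.0]] rect [array([116., -25.]), array([ 46., 144.]), np.float64(0.0)]
scene tab 158 case-frame pct1/50/99 [[-103.0, -48.0], [-61.0, -5.0], [-42.0, 44.0]] rect [array([-76.,  -2.]), array([89., 55.]), np.float64(77.0)]
  tab [[-104.  -32.]
 [ -90.  -25.]
 [ -76.   45.]]
scene peg 20 case-frame pct1/50/99 [[-42.0, 56.0], [-38.0, 59.0], [-34.0, 63.0]] rect [array([-38.,  59.]), array([6., 9.]), np.float64(86.0)]
scene bar 68 case-frame pct1/50/99 [[-96.0, 29.0], [-78.0, 56.0], [-18.0, 66.0]] rect [array([-55.,  53.]), array([33., 80.]), np.float64(71.0)]
```

Request:
{"op": "move_arm", "data": {"series": [[0,0,-0.06,4.6,1],[0.02,-0.02,-0.02,0,1],[0.0416,-0.0337,0,0,1],[0.0416,-0.0337,0,0,1],[0.0416,-0.0337,0,0,1],[0.0416,-0.0337,0,0,1],[0.0416,-0.0337,0,0,1],[0.0416,-0.0337,0,0,1]], "newtons": 40}}

```text
time: 1.9
tool_pos: [0.4065, -0.312, 0.3196]
tool_rot: [3.119, 0.375, 0.001]
ft_force: [0.8, 0.5, 0.2]
opening: 0.0005
```

Request:
{"op": "move_arm", "data": {"series": [[0.0416,-0.0337,0,0,1],[0.0416,-0.0337,0,0,1],[0.0416,-0.0337,0,0,1],[0.0416,-0.0337,0,0,1],[0.0416,-0.0337,0,0,1],[0.0416,-0.0337,0,0,1],[0,0,0,0,1],[0,0,0,0,1]]}}

```text
time: 2.9
tool_pos: [0.6001, -0.0581, 0.3191]
tool_rot: [3.119, 0.376, -0.001]
ft_force: [-0.4, -0.5, -1.1]
opening: 0.0001
```

Request:
{"op": "move_arm", "data": {"series": [[0,0,0.055,0,1],[0,0,0.055,0,1],[0,0,0.045,0,1],[0.01,0,0,0,1],[0.01,0,0,0,1],[0.01,0,0,0,1],[0.01,0,0,0,1],[0.01,0,0,0,1]]}}

```text
time: 3.9
tool_pos: [0.6498, -0.0457, 0.1651]
tool_rot: [3.119, 0.375, 0.002]
ft_force: [0.5, -0.9, -0.1]
opening: 0.0
```

```bash
python3 - <<'E'
from h import *
p,d=camera("scene"); cv2.imwrite("pics/s1.png",cv2.resize(p[80:320,130:430,::-1],None,fx=2.5,fy=2.5))
E
```

```text
(no output)
```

View pics/s1.png

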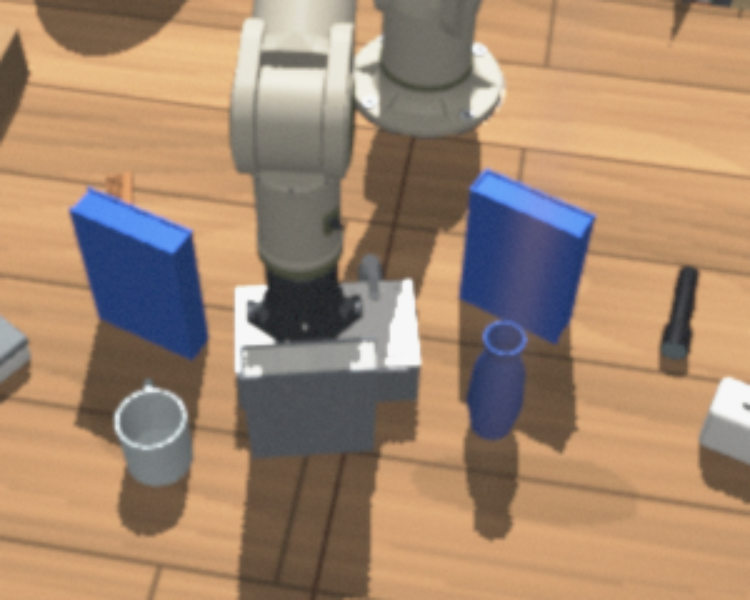

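The gripper is in front of the grey book's face at (300,340) and the book is still standing or only just leaning. I'll keep pushing.

Request:
{"op": "move_arm", "data": {"series": [[0.01,0,0,0,1],[0.01,0,0,0,1],[0.01,0,0,0,1],[0.01,0,0,0,1],[0.01,0,0,0,1],[0,0,0,0,1],[0,0,0,0,1],[0,0,0,0,1]]}}

```text
time: 4.95
tool_pos: [0.6971, -0.0343, 0.1645]
tool_rot: [3.119, 0.375, -0.0]
ft_force: [0.6, -0.0, -0.5]
opening: -0.0001
```

```bash
python3 - <<'E'
from h import *
p,d=camera("scene"); cv2.imwrite("pics/s2.png",cv2.resize(p[80:320,130:430,::-1],None,fx=2.5,fy=2.5))
E
```

```text
(no output)
```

View pics/s2.png

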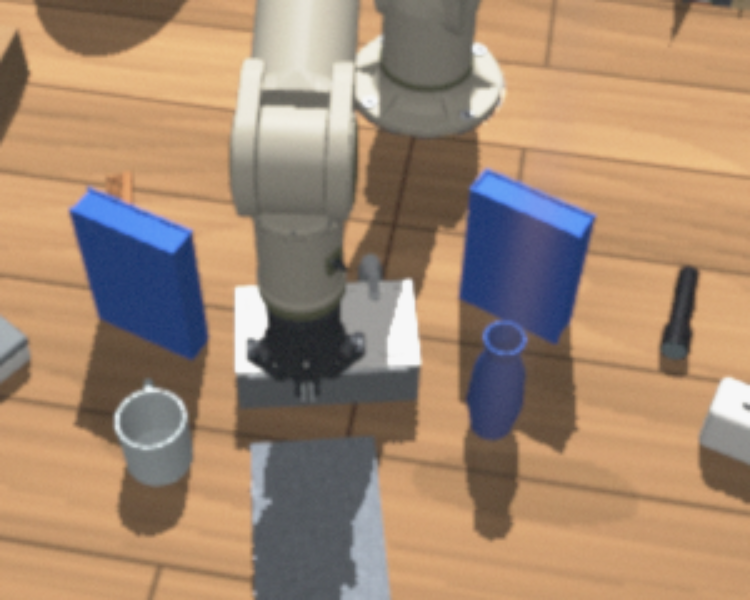

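The grey book now lies flat behind the case, around (315,520) in the crop. Next is the latch. I'll turn the tool 45° and push the peg with the side of the shut fingers.

Request:
{"op": "move_arm", "data": {"series": [[-0.052,-0.0203,0,0,1],[-0.052,-0.0203,0,0,1],[-0.0516,-0.0204,0,0,1],[0,0,0.01,9,1],[0,0,0.01,9,1],[0,0,0.01,9,1],[0,0,0.01,9,1],[0,0,0.01,9,1]]}}

```text
time: 6.0
tool_pos: [0.5316, -0.0118, 0.1144]
tool_rot: [-3.023, 0.855, -0.001]
ft_force: [0.6, -0.3, 0.0]
opening: -0.0
```

```bash
cat >> h.py <<'E'
from scipy.spatial.transform import Rotation as Rot
C=np.array([.5458,-.0453]);A=.239
RC=np.array([[np.cos(A),np.sin(A)],[-np.sin(A),np.cos(A)]])
def incase(o=None):
    o=o or get_obs();x=Rot.from_rotvec(o["tool_rot"]).as_matrix()[:,0]
    return np.round(RC@(np.array(o["tool_pos"])[:2]-C)*1000,1),round(o["tool_pos"][2]*1000,1),round(np.degrees(np.arctan2(x[1],x[0])-A),1)
E
python3 - <<'E'
from h import *
print(incase(),np.round(get_obs()["joints"],2))
p,d=camera("scene"); cv2.imwrite("pics/s3.png",cv2.resize(p[80:320,130:430,::-1],None,fx=2.5,fy=2.5))
p,d=camera("wrist"); cv2.imwrite("pics/w3.png",p[:,:,::-1])
E
```

```text
(array([-5.8, 35.9]), np.float64(114.4), np.float64(-45.3)) [ 0.24  0.3  -0.33  1.78  0.11  1.07 -2.25]
```

View pics/s3.png

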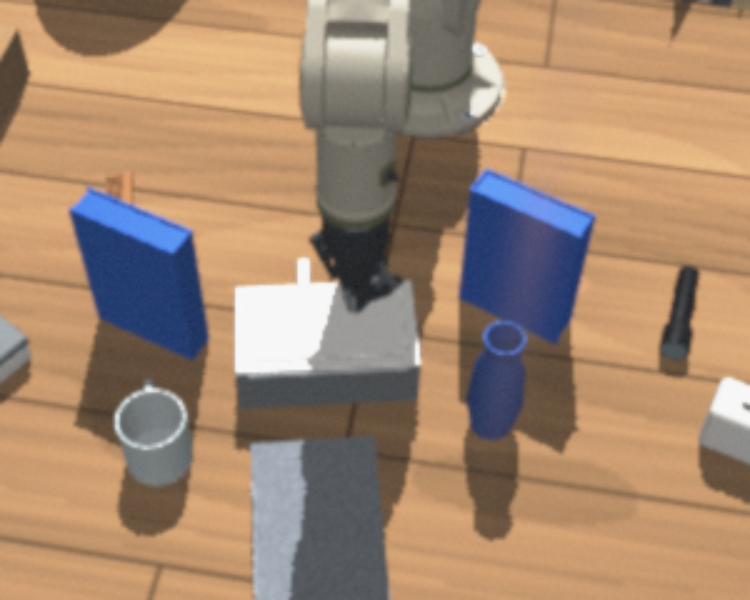

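View pics/w3.png

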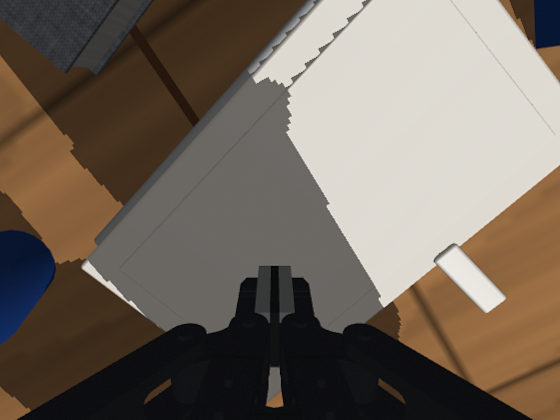

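The wrist view shows the shut fingers at (275,290) over the lid, with the peg behind them and hidden. I'll push along tool −x.

Request:
{"op": "move_arm", "data": {"series": [[-0.01,0,0,0,1],[-0.01,0,0,0,1],[-0.01,0,0,0,1],[-0.01,0,0,0,1],[-0.01,0,0,0,1],[-0.01,0,0,0,1],[0,0,0,0,1],[0,0,0,0,1]]}}

```text
time: 7.1
tool_pos: [0.4805, 0.02, 0.1149]
tool_rot: [-3.026, 0.844, -0.002]
ft_force: [1.0, -0.1, 0.4]
opening: 0.0003
```

```bash
python3 - <<'E'
from h import *
print(incase())
p,d=camera("scene"); cv2.imwrite("pics/s4.png",cv2.resize(p[120:270,180:380,::-1],None,fx=3.5,fy=3.5))
E
```

```text
(array([-48. ,  78.9]), np.float64(114.9), np.float64(-44.9))
```

View pics/s4.png

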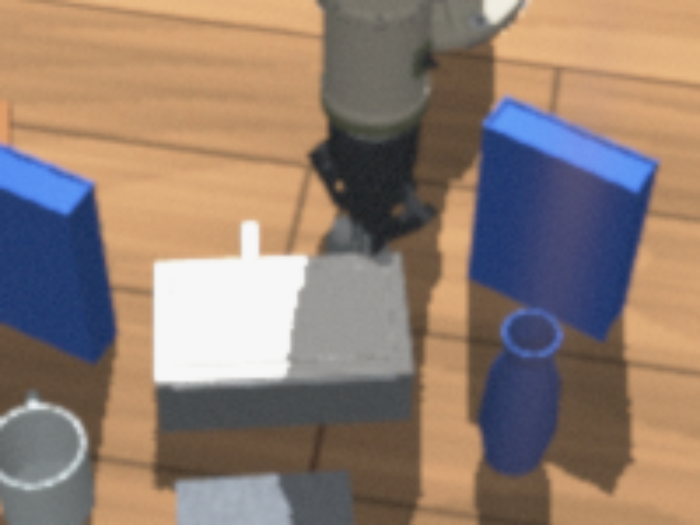

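The bar is moving with the fingers, around (365,240). I'll continue.

Request:
{"op": "move_arm", "data": {"series": [[-0.008,0,0,0,1],[-0.008,0,0,0,1],[-0.008,0,0,0,1],[-0.006,0,0,0,1],[-0.005,0,0,0,1],[0,0,0,0,1],[0.05,0,0,0,1],[0.04,0,-0.05,0,1]]}}

```text
time: 8.15
tool_pos: [0.5252, -0.0094, 0.1603]
tool_rot: [3.024, -0.846, -0.012]
ft_force: [1.2, -0.2, -0.3]
opening: 0.0001
```

```bash
python3 - <<'E'
from h import *
print(incase())
p,d=camera("scene"); cv2.imwrite("pics/s5.png",cv2.resize(p[120:270,180:380,::-1],None,fx=3.5,fy=3.5))
p,d=camera("top"); cv2.imwrite("pics/t5.png",cv2.resize(p[140:290,180:430,::-1],None,fx=3.2,fy=3.2))
E
```

```text
(array([-11.5,  39.7]), np.float64(160.3), np.float64(-44.9))
```

View pics/s5.png

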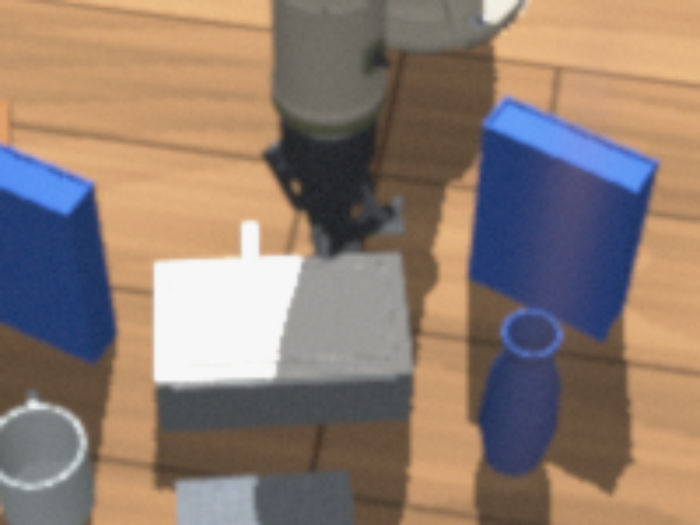

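View pics/t5.png

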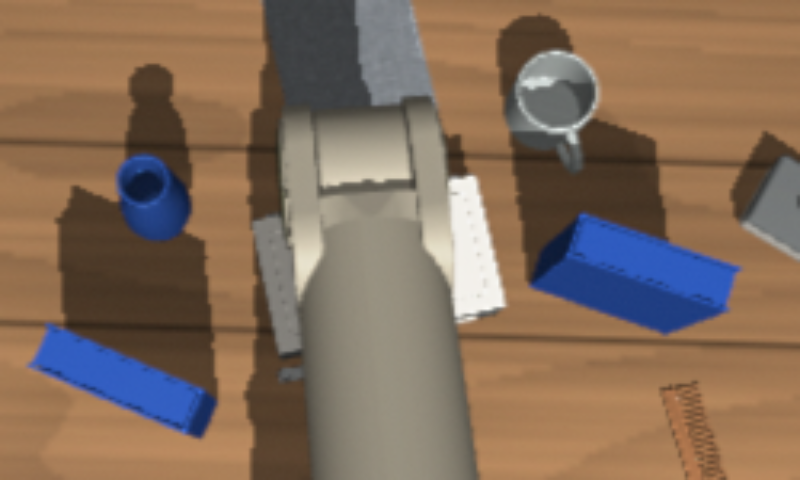

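The latch bar's tip now shows at (291,375) in the top crop, to the +y side of the case. Next I'll go above the tab.

Request:
{"op": "move_arm", "data": {"series": [[0,0,0,-9,0],[0,0,0,-9,0],[0,0,0,-9,0],[0,0,0,-9,0],[0,0,0,-9,0],[-0.042,0.032,0,0,0],[-0.042,0.032,0,0,0],[0,0,0,0,0]]}}

```text
time: 9.25
tool_pos: [0.4578, -0.0943, 0.1627]
tool_rot: [3.119, 0.365, -0.002]
ft_force: [0.8, 0.5, -0.6]
opening: 0.0427
```

```bash
python3 - <<'E'
from h import *
o=get_obs();print(incase(o),o["opening"])
p,d=camera("wrist"); cv2.imwrite("pics/w6.png",p[:,:,::-1])
c=get_calibration("wrist");K=np.array(c["intrinsics"]);T=np.array(c["T_tool_cam"])
W=np.eye(4);W[:3,:3]=Rot.from_rotvec(o["tool_rot"]).as_matrix();W[:3,3]=o["tool_pos"];W=W@T
v,u=np.indices(d.shape);P=np.stack([(u-K[0,2])/K[0,0]*d,(v-K[1,2])/K[1,1]*d,d],-1)@W[:3,:3].T+W[:3,3]
w=(P[...,:2]-C)@RC.T*1000
m=(d>0)&(P[...,2]>.07)&(P[...,2]<.085)&(w[...,0]<-72)&(w[...,1]<20)&(w[...,1]>-70)
print(m.sum(),np.percentile(w[m],[1,50,99],axis=0).round(1) if m.sum() else 0)
p,d=camera("scene"); cv2.imwrite("pics/s6.png",cv2.resize(p[120:270,180:380,::-1],None,fx=3.5,fy=3.5))
q=cloud("scene",d);w=(q[...,:2]-C)@RC.T*1000
m=(d>0)&(q[...,2]>.084)&(q[...,2]<.13)&(w[...,1]>50)&(w[...,1]<130)&(w[...,0]<0)&(w[...,0]>-120)
print(m.sum()); print(np.c_[w[m],q[m][:,2]*1000].round(0)[::4].tolist())
E
```

```text
(array([-97.1, -26.8]), np.float64(162.7), np.float64(-0.3)) 0.04269407209409631
1243 [[-108.   -31.3]
 [ -89.3  -24.4]
 [ -72.3  -17.5]]
127
[[-91.0, 103.0, 125.0], [-84.0, 106.0, 127.0], [-84.0, 106.0, 122.0], [-86.0, 106.0, 116.0], [-82.0, 106.0, 115.0], [-85.0, 106.0, 107.0], [-97.0, 64.0, 92.0], [-97.0, 51.0, 87.0], [-91.0, 63.0, 94.0], [-94.0, 76.0, 89.0], [-94.0, 92.0, 88.0], [-88.0, 104.0, 94.0], [-94.0, 54.0, 86.0], [-87.0, 66.0, 93.0], [-91.0, 79.0, 88.0], [-86.0, 91.0, 92.0], [-85.0, 104.0, 93.0], [-88.0, 54.0, 88.0], [-85.0, 66.0, 91.0], [-84.0, 79.0, 90.0], [-84.0, 91.0, 90.0], [-86.0, 104.0, 87.0], [-84.0, 53.0, 88.0], [-83.0, 66.0, 88.0], [-82.0, 82.0, 89.0], [-82.0, 94.0, 88.0], [-80.0, 50.0, 87.0], [-82.0, 63.0, 84.0], [-79.0, 56.0, 84.0], [-40.0, 94.0, 85.0], [-21.0, 83.0, 85.0], [-9.0, 82.0, 85.0]]
```

View pics/w6.png

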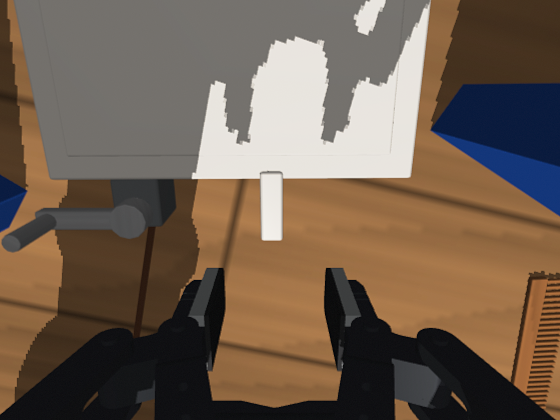

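View pics/s6.png

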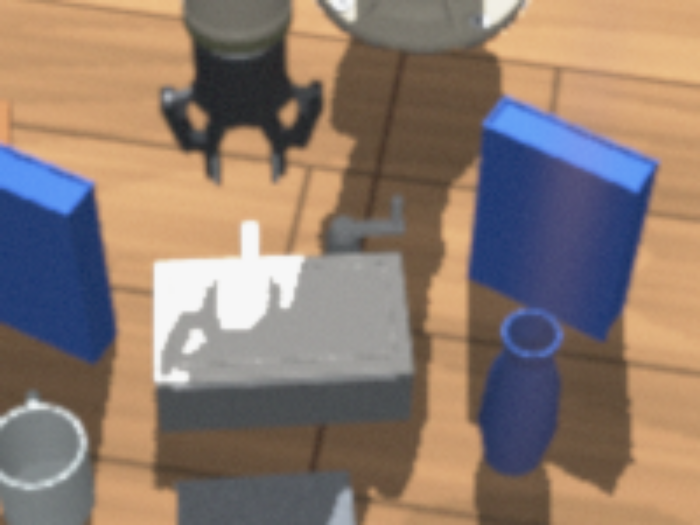

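The wrist view shows the tab at (271,205), centred between the fingers. The latch bar lies sideways at about 1.55 rad, with its peg at (12,243), so it is clear of the lid. I'll descend and grip.

Request:
{"op": "move_arm", "data": {"series": [[0.003,-0.002,0.035,0,0],[0,0,0.035,0,0],[0,0,0.029,0,0],[0,0,0,0,0],[0,0,0,0,1],[0,0,0,0,1],[0,0,0,0,1],[0,0,0,0,1]], "newtons": 30}}

```text
time: 10.35
tool_pos: [0.4647, -0.0908, 0.0662]
tool_rot: [3.116, 0.372, 0.007]
ft_force: [2.8, -8.0, -1.6]
opening: 0.0132
```

```bash
python3 - <<'E'
from h import *
o=get_obs();print(incase(o),o["opening"],o["ft_force"].round(1))
R=158
g=lambda t:np.array([65-R*np.cos(t)+5*np.sin(t)*-0, 70+5*np.cos(t)+R*np.sin(t)])
# grip at hinge-relative (-158,+5)
def g(t): 
    x,z=-158,5; return np.array([65+x*np.cos(t)+z*np.sin(t), 70-x*np.sin(t)+z*np.cos(t)])
prev=g(0)
for k in range(1,25):
    t=2.0*k/24; q=g(t); print(k,round(t,2),q.round(1),"dx,dtoolz",((q-prev)*[1,-1]/1000).round(4).tolist()); prev=q
E
```

```text
(array([-89.6, -25. ]), np.float64(66.2), np.float64(-0.1)) 0.013179778077872536 [ 2.8 -8.  -1.6]
1 0.08 [-92.   88.1] dx,dtoolz [0.001, -0.0131]
2 0.17 [-90.  101.1] dx,dtoolz [0.0021, -0.013]
3 0.25 [-86.9 113.9] dx,dtoolz [0.0031, -0.0128]
4 0.33 [-82.7 126.4] dx,dtoolz [0.0042, -0.0125]
5 0.42 [-77.5 138.5] dx,dtoolz [0.0052, -0.0121]
6 0.5 [-71.3 150.1] dx,dtoolz [0.0062, -0.0116]
7 0.58 [-64.1 161.2] dx,dtoolz [0.0071, -0.0111]
8 0.67 [-56.1 171.6] dx,dtoolz [0.008, -0.0104]
9 0.75 [-47.2 181.4] dx,dtoolz [0.0089, -0.0097]
10 0.83 [-37.5 190.3] dx,dtoolz [0.0097, -0.009]
11 0.92 [-27.2 198.4] dx,dtoolz [0.0104, -0.0081]
12 1.0 [-16.2 205.7] dx,dtoolz [0.011, -0.0072]
13 1.08 [ -4.6 211.9] dx,dtoolz [0.0116, -0.0063]
14 1.17 [  7.5 217.2] dx,dtoolz [0.0121, -0.0053]
15 1.25 [ 19.9 221.5] dx,dtoolz [0.0125, -0.0043]
16 1.33 [ 32.7 224.7] dx,dtoolz [0.0128, -0.0032]
17 1.42 [ 45.7 226.9] dx,dtoolz [0.013, -0.0022]
18 1.5 [ 58.8 228. ] dx,dtoolz [0.0131, -0.0011]
19 1.58 [ 72.  227.9] dx,dtoolz [0.0132, 0.0]
20 1.67 [ 85.1 226.8] dx,dtoolz [0.0131, 0.0011]
21 1.75 [ 98.1 224.6] dx,dtoolz [0.013, 0.0022]
22 1.83 [110.8 221.3] dx,dtoolz [0.0128, 0.0033]
23 1.92 [123.3 216.9] dx,dtoolz [0.0124, 0.0043]
24 2.0 [135.3 211.6] dx,dtoolz [0.012, 0.0054]
```

The grip is on: opening is 13 mm on the 14 mm tongue. I'll lift along the arc.

Request:
{"op": "move_arm", "data": {"series": [[0.001,0,-0.013,0,1],[0.002,0,-0.0127,0,1],[0.003,0,-0.0125,0,1],[0.0041,0,-0.0122,0,1],[0.0051,0,-0.0118,0,1],[0.0061,0,-0.0113,0,1],[0.007,0,-0.0108,0,1],[0.0078,0,-0.0102,0,1]]}}

```text
time: 11.35
tool_pos: [0.4992, -0.0823, 0.1604]
tool_rot: [3.116, 0.371, 0.005]
ft_force: [8.1, -9.0, -9.2]
opening: 0.0128
```

```bash
python3 - <<'E'
from h import *
o=get_obs();print(incase(o),o["opening"],o["ft_force"].round(1))
p,d=camera("scene"); cv2.imwrite("pics/s7.png",cv2.resize(p[100:270,180:380,::-1],None,fx=3.5,fy=3.5))
E
```

```text
(array([-54.1, -24.9]), np.float64(160.4), np.float64(-0.1)) 0.012814195189594205 [ 8.1 -9.  -9.2]
```

View pics/s7.png

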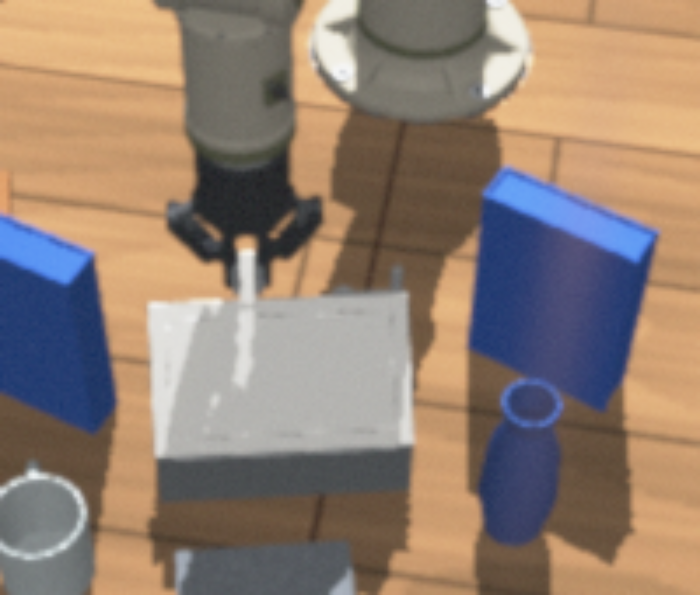

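The lid is rising with the gripper, and the tab is held at (248,265). I'll carry on along the arc.

Request:
{"op": "move_arm", "data": {"series": [[0.0087,0,-0.0095,0,1],[0.0095,0,-0.0088,0,1],[0.0102,0,-0.008,0,1],[0.0108,0,-0.0071,0,1],[0.0114,0,-0.0062,0,1],[0.0119,0,-0.0052,0,1],[0.0123,0,-0.0042,0,1],[0.0126,0,-0.0031,0,1]]}}

```text
time: 12.4
tool_pos: [0.5826, -0.0621, 0.2116]
tool_rot: [3.116, 0.369, -0.001]
ft_force: [-0.7, -7.1, -4.9]
opening: 0.0132
```

Request:
{"op": "move_arm", "data": {"series": [[0.0128,0,-0.0022,0,1],[0.0129,0,-0.0011,0,1],[0.013,0,0,0,1],[0.0129,0,0.0011,0,1],[0.0128,0,0.0022,0,1],[0.0126,0,0.0032,0,1],[0.0122,0,0.0042,0,1],[0,0,0,0,1]]}}

```text
time: 13.4
tool_pos: [0.6699, -0.0409, 0.2041]
tool_rot: [3.116, 0.37, 0.001]
ft_force: [0.9, -8.2, -2.2]
opening: 0.0132
```

```bash
python3 - <<'E'
from h import *
o=get_obs();print(incase(o),o["opening"],o["ft_force"].round(1))
p,d=camera("scene"); cv2.imwrite("pics/s8.png",cv2.resize(p[70:290,160:400,::-1],None,fx=2.7,fy=2.7))
p,d=camera("wrist"); cv2.imwrite("pics/w8.png",p[:,:,::-1])
E
```

```text
(array([121.6, -25.1]), np.float64(204.1), np.float64(-0.2)) 0.013242537185660526 [ 0.9 -8.2 -2.2]
```

View pics/s8.png

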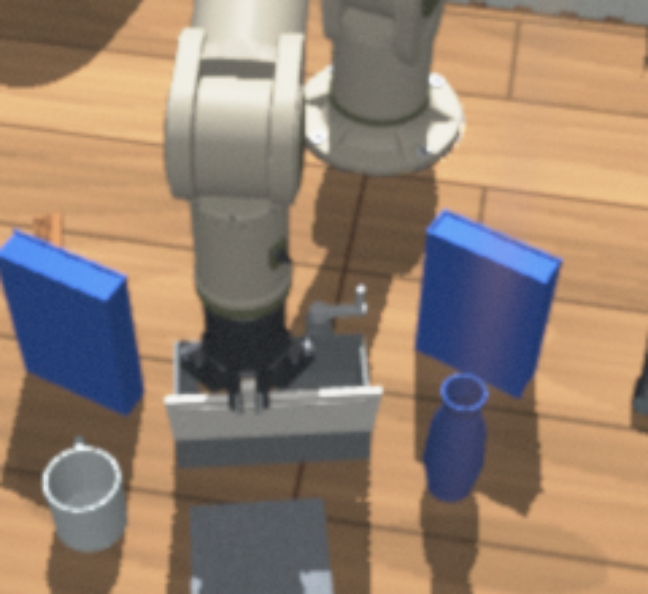

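View pics/w8.png

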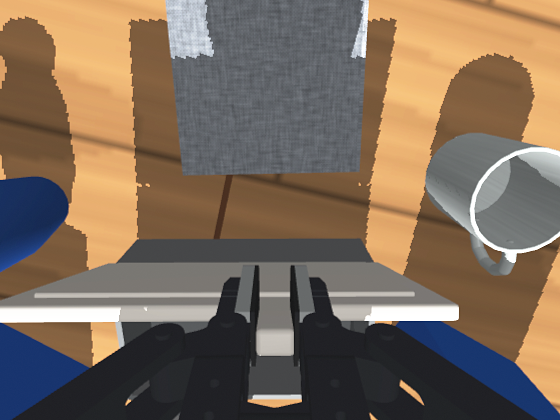

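The lid is past upright at roughly 1.9 rad. I'll take it almost to the stop, release, and withdraw straight up.

Request:
{"op": "move_arm", "data": {"series": [[0.0117,0,0.0053,0,1],[0.0112,0,0.0062,0,1],[0.005,0,0.0035,0,1],[0,0,0,0,1],[0,0,0,0,0],[0,0,0,0,0],[0,0,0,0,0],[0,0,0,0,0]]}}

```text
time: 14.5
tool_pos: [0.6964, -0.0306, 0.1885]
tool_rot: [-3.119, -0.376, -0.0]
ft_force: [-1.2, 0.1, -0.1]
opening: 0.0428
```

Request:
{"op": "move_arm", "data": {"series": [[0,0,-0.03,0,0],[0,0,-0.04,0,0],[0,0,-0.04,0,0],[-0.05,0,-0.02,0,0],[-0.06,0,0,0,0],[-0.06,0,0,0,0],[-0.06,0,0,0,0],[0,0,0,0,0]]}}

```text
time: 15.5
tool_pos: [0.4692, -0.0871, 0.3188]
tool_rot: [3.117, 0.369, -0.001]
ft_force: [-0.2, 0.4, 0.8]
opening: 0.0424
```

```bash
python3 - <<'E'
from h import *
o=get_obs();print(incase(o),o["opening"],o["ft_force"].round(1),o["time"])
p,d=camera("scene"); cv2.imwrite("pics/s9.png",p[:,:,::-1])
q=cloud("scene",d);w=(q[...,:2]-C)@RC.T*1000
m=(d>0)&(q[...,2]>.085)&(q[...,2]<.23)&(w[...,0]>70)&(w[...,0]<180)&(abs(w[...,1])<100)
a=np.c_[w[m][:,0],q[m][:,2]*1000];print(len(a))
s=np.polyfit(a[:,1],a[:,0],1);print("lean back deg",np.degrees(np.arctan(s[0])),"lid angle",np.pi/2+np.arctan(s[0]))
m=(d>0)&(q[...,2]>.03)&(q[...,2]<.05)&(w[...,0]>120)&(w[...,0]<420)&(abs(w[...,1]+25)<100)
print("book",np.percentile(np.c_[w[m],q[m][:,2]*1000],[2,50,98],axis=0).round(0).tolist())
p,d=camera("wrist"); cv2.imwrite("pics/w9.png",p[:,:,::-1])
E
```

```text
(array([-84.3, -22.5]), np.float64(318.8), np.float64(-0.2)) 0.042423681109660986 [-0.2  0.4  0.8] 15.5
336
lean back deg 37.82351080440591 lid angle 2.2309411249954287
book [[142.0, -93.0, 34.0], [251.0, -23.0, 40.0], [345.0, 47.0, 45.0]]
```

View pics/s9.png

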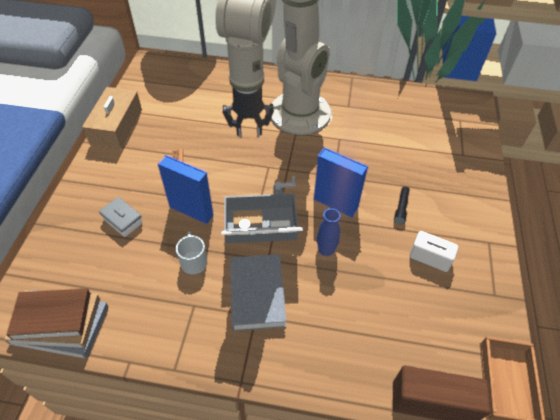

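View pics/w9.png

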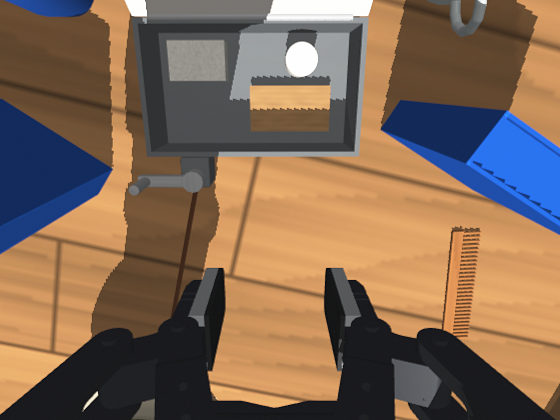

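The lid is open at its stop: measured about 2.2 rad, with the lid edge at (262,230) in the scene view. The book lies flat at (257,293), about 40 mm high. The latch is aside at (285,187), and the blue books, vase and mug look where they were. The robot touches nothing, so I'm handing in.

```bash
python3 -c "
from plant import *
print(job_done())"
```

```text
the job is handed in; nothing more can be done
None
```

I did the three steps in order and handed the job in after about 16 of the 56 s. I tipped the grey book over backwards, swung the latch off the lid, and lifted the lid by its tab past upright to its stop.

Last checks:
- **Book:** it lies flat, with its top about 40 mm above the surface, 142 to 345 mm behind the case centre. That leaves it clear of the case.
- **Latch:** about 1.55 rad (above the 1.3 needed), measured just before I lifted the lid. It still points to the side in the final picture.
- **Lid:** about 2.23 rad from the depth picture. The stop is at 2.2, so it agrees within measuring error.
- **Other things:** the vase, mug and both blue books look undisturbed in the final picture. I judged this by eye and did not measure it.
- **Forces:** every reading at the end of a move was under about 15 N. No check failed.

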